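Rebuild a trolley wheel on its stub axle

TASK

Rebuild the trolley wheel on the upright stub axle: slide on the wide washer first, then the wheel, then the spacer tube and last the dark shaft collar, each lying flat on the one before. Leave the screwdriver, the wrench and the tin where they are.

Things in the scene. Friction and masses are not known exactly. Their poses are not given: they have to be found in the camera images.
- axle: Stub axle, fixed to the bench: grey steel plate 110 x 90 x 8 mm (x, y, thickness) with four 4 mm high bolt heads, a round shoulder 32 mm in diameter whose top is 14 mm above the bench, and from it a plain upright steel pin 14 mm in diameter, its top 82 mm above the bench (the last 8 mm taper to 6 mm). Origin: on the pin's axis at bench level; z up along the pin.
- washer: Wide flat bright steel washer lying on the bench: outer diameter 58 mm, 8 mm thick, bore 22 mm, about 110 g. Origin: centre of its underside; z is its axis, up.
- wheel: Small trolley wheel lying flat: black rubber tyre, grey plastic hub, outer diameter 64 mm, 22 mm thick, bore 22 mm, about 150 g. Origin: centre of its underside; z is its axis, up.
- spacer: Short aluminium spacer tube standing on end: outer diameter 34 mm, 18 mm high, bore 22 mm, about 50 g. Origin: centre of its underside; z is its axis, up.
- collar: Dark steel shaft collar lying flat, with one short pale line on its top face: outer diameter 46 mm, 12 mm high, bore 22 mm (it slips on freely), about 80 g. Origin: centre of its underside; z is its axis, up.
- screwdriver: Bystander: loose screwdriver lying on the bench beyond the work. Leave it alone.
- wrench: Bystander: loose wrench lying on the bench to the right of the work. Leave it alone.
- tin: Bystander: closed blue round tin, 64 mm in diameter, 55 mm high, standing on the left of the work. Origin: centre of its underside. Leave it alone.
Mind the look-alikes: they are no part of the job. Leave any purple or red look-alike of the spacer alone.

How it is judged:
By the outcome, as a careful person would: the job done as asked, in the order asked, and still so for the second after the job is handed in, with the robot touching nothing.
It also fails if it takes over 112 s, if anything falls off the work surface, if the arm or the gripper's body presses on something with over 40 N, if the wrist force passes 120 N, or if a joint passes its speed limit or range.

ROBOT

A 6-joint arm with a two-finger parallel gripper is mounted at the origin on the work surface. World frame = base frame: x ahead of the robot, y to its left, z up, the work surface at z = 0. Lengths are in m, angles in degrees, forces in N, time in s.
With the tool pointing down it reaches from about 0.25 to 0.85 m from the base axis. Payload 12.5 kg.
Tool frame: the origin (TCP) lies on the centre line of the jaws, within the pads' length; the fingertips stand 22 mm ahead of it and the grasp point (between the pads) lies 3 mm ahead of it; z points along the fingers, y is the direction in which the jaws open and shut (so a half turn about z gives the same grasp; the last joint's range is limited). The gripper opens to 93 mm and grips with 3 to 60 N. Pads are 15 mm wide; open, the fingers measure 128 mm over their backs; the gripper's body (75 mm by 188 mm) begins 65 mm behind the grasp point.
Start: joints at [69.465, 20.094, 94.641, -0, 65.266, -4.847], TCP at [0.149, 0.53, 0.241] pointing down, gripper open.
Joint ranges: [-157.81, 157.81], [-45, 120.19], [0.68, 151.7], [-89.99, 269.99], [4.06, 180], [-164.3, 164.3]. Speed limits (degrees/s): [127.2, 127.2, 159.86, 180, 180, 180].

INTERFACE

Orientations are given as a 3x3 rotation matrix whose columns are the frame's x, y, z axes.
In Python, from station import * gives the robot as it stands.
- The arm moves only by the tool apply_moves, never from a script. Its argument "rows" is a list of rows, each a list of 7 numbers: the shift along the world's x, y, z in m, then the turn, a rotation vector about the world's x, y, z in degrees, then the opening, from -1 (shut) to 1 (fully open). In form: [[dx, dy, dz, wx, wy, wz, hand], ...]. A call has 1 to 5 rows; each row shifts and turns the commanded pose from where the row before left it; what a row does not reach is not made up. A row lasts 1/12 s, in which the tool goes at most 41.7 mm and 7.16 degrees, less where a joint would pass 70% of its speed; a pose out of reach is approached as far as the arm can. A call is refused whole if a number of a shift passes 0.0417 or a number of a turn 7.16, either way. A call with a gripper value outside its range is refused whole. The fingers move at their own pace and stop on an object; "grip_force" is the grip in N (left out, the last holds). Time passes only in rows, so rows that do not move let the fingers close. It gives the time, the measured TCP pose, the force and the opening at its end, in the units of the state.
- get_obs(): the state, without advancing time (a new reading comes with each control period).
- get_image(name): name is "scene" or "top" or "wrist"; returns a dict with "img" (420x560x3 uint8, red, green, blue), "fx", "fy", "cx", "cy" (pixels), "eye" and "attitude" of the camera in the world. Camera axes: x right, y down, z forward; pixel columns grow to the right and rows downward; lengths in m; the calibration is good to about 2 mm. A picture is of the moment at which its call begins. There is no depth.
- close_job(): hands the job in, once; it reports no verdict.
The state is a dict: "clock": time; "joint_pos": joint angles; "joint_velocities": joint speeds; "tau": joint torques, N m; "tool_pos": TCP position; "eef_rot": TCP orientation; "ft_force": force on the tool from outside, world axes, zero at the start; "moment": the same for the moment, N m; "finger_gap": opening from 0.0 (shut) to 1.0 (fully open).
Only numpy, scipy, OpenCV 4.12 (cv2) and the standard library are available. Lean on these libraries where they do the work, as an engineer would, in place of code of your own. Each camera call takes 0.05 s, during which the arm holds its last target. There are 200 camera calls.

## Working session

There is one attempt and no reset: what is moved stays moved. The work goes in short steps, Python scripts to look and compute and a tool call to move; the robot and the scene stay as the last step left them, time stands still between calls to the robot, and variables do not carry over. Pictures are saved under pics/ and viewed, about 12 in all and at most 16, crops included, and the job is handed in when it is done.

Besides the shell and the picture viewer there is one more tool, called after "Call:" as name(argument=value, ...), one argument or row to a line, values as JSON. apply_moves: Moves the arm, as the interface text tells. Its arguments: {"type":"object","properties":{"rows":{"type":"array","items":{"type":"array","items":{"type":"number"}}},"grip_force":{"type":"number"}},"required":["rows"]}

```bash
ls; mkdir -p pics
cat > h.py <<'E'
from station import *
import numpy as np, cv2
def snap(name,fn=None):
    d=get_image(name)
    if fn: cv2.imwrite('pics/'+fn,d['img'][:,:,::-1])
    return d
def ray(d,u,v,z):
    R=np.array(d['attitude']); e=np.array(d['eye'])
    r=R@np.array([(u-d['cx'])/d['fx'],(v-d['cy'])/d['fy'],1.])
    return e+r*(z-e[2])/r[2]
def proj(d,p):
    q=np.array(d['attitude']).T@(np.array(p)-np.array(d['eye']))
    return d['fx']*q[0]/q[2]+d['cx'],d['fy']*q[1]/q[2]+d['cy']
E
python3 - <<'E'
from h import *
o=get_obs(); print(o)
for n in ['top','scene']:
    d=snap(n,n+'1.png'); print(n,d['fx'],d['cx'],d['cy'],d['eye'],np.round(d['attitude'],3).tolist())
E
```

```text
pics
{'clock': 0.0, 'joint_pos': array([ 6.94662991e+01,  2.01239361e+01,  9.46764749e+01,  9.29999993e-05,
        6.52635825e+01, -4.84544698e+00]), 'joint_velocities': array([-0.01583497,  0.09719873,  0.06564455, -0.05945372,  0.03358286,
        0.10258185]), 'tau': array([ 4.86410463e-04, -4.97309804e+01, -2.85253501e+01,  6.99493987e-02,
        2.57491751e-02, -8.22298398e-05]), 'tool_pos': array([0.14857227, 0.52923419, 0.24010839]), 'eef_rot': array([[-9.62746999e-01,  2.70403517e-01, -3.93141509e-04],
       [ 2.70403786e-01,  9.62746436e-01, -1.04541928e-03],
       [ 9.58105357e-05, -1.11278123e-03, -9.99999376e-01]]), 'ft_force': array([0.01742227, 0.29204509, 0.44384204]), 'moment': array([-0.00684928, -0.00056676,  0.01432379]), 'finger_gap': 1.0026785840028518}
top 474.52563814718656 284.4972462928299 214.38528837428046 [ 0.49393085 -0.0053887   1.04778825] [[-0.024, -0.992, 0.125], [-1.0, 0.024, -0.004], [0.001, -0.125, -0.992]]
scene 482.9335274200076 283.45265939419943 211.95782019049693 [ 1.49665354 -0.00885213  0.59135026] [[0.033, 0.531, -0.847], [0.999, -0.017, 0.028], [0.0, -0.847, -0.531]]
```

View pics/top1.png

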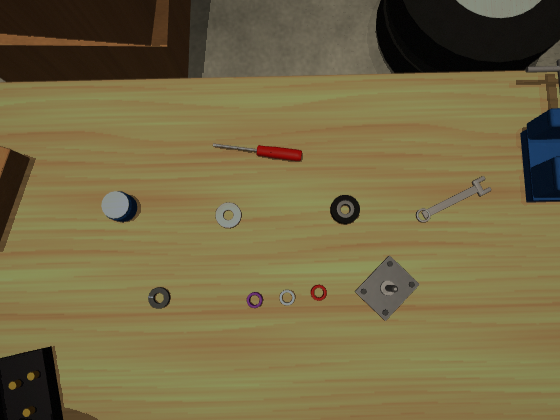

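View pics/scene1.png

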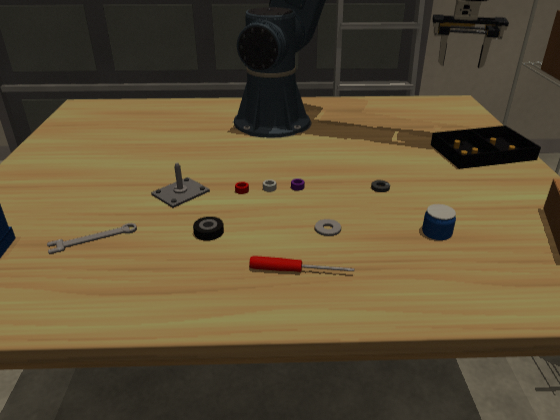

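Top view: washer (228,215), wheel (345,209), collar (159,298) and axle pin (388,288). The spacer candidates are purple (255,300), silver (287,297) and red (318,293), and I choose the silver one. Other round things are the blue tin (119,206) and the wrench ring (422,215). Next I measure positions and check in one crop.

```bash
cat > m.py <<'E'
from h import *
from scipy.spatial.transform import Rotation
t=get_image('top'); s=get_image('scene')
def meas(d,u,v,z,r=24,dark=False):
    im=d['img'].astype(int); sub=im[v-r:v+r,u-r:u+r]
    sat=sub.max(2)-sub.min(2)
    m=((sub.max(2)<75) if dark else (sat<45)).astype(np.uint8)
    c,_=cv2.findContours(m,cv2.RETR_EXTERNAL,cv2.CHAIN_APPROX_NONE)
    c=max(c,key=cv2.contourArea); c=cv2.convexHull(c)
    (x,y),(a,b),_=cv2.fitEllipse(c)
    x+=u-r;y+=v-r
    p=ray(d,x,y,z)
    return np.round([x,y,a,b],1),np.round(p,4),round(b/d['fx']*np.linalg.norm(p-d['eye']),4)
for n,z,a,b,dk,r in [('washer',.008,(228,215),(328,227),0,22),('wheel',.011,(345,209),(208,228),1,24),('spacer',.018,(287,297),(270,185),0,14),('collar',.006,(159,298),(380,186),1,18)]:
    print(n,meas(t,*a,z,r,dk),meas(s,*b,z,r,dk))
# axle: pin tip top
for d,u,v in [(t,396,289),(s,178,165)]: print('pin',ray(d,u,v,.082))
for d,b in [(t,[(389,264),(411,285),(385,313),(364,291)]),(s,[(181,182),(201,188),(180,199),(158,191)])]:
    q=np.array([ray(d,u,v,.012) for u,v in b]); print(q.mean(0),q[:,:2].round(3).tolist())
print('purple/red',ray(t,255,300,.018),ray(t,318,293,.018),'tin',ray(t,119,206,.05))
c=t['img'][245:325,140:425,::-1]; cv2.imwrite('pics/c1.png',cv2.resize(c,None,fx=2.8,fy=2.8,interpolation=cv2.INTER_CUBIC))
E
python3 m.py
```

```text
washer (array([228.1, 214.9,  26. ,  26.3]), array([0.6266, 0.1152, 0.008 ]), np.float64(0.0585)) (array([327.4, 227.2,  17. ,  26.9]), array([0.6322, 0.1146, 0.008 ]), np.float64(0.0585))
wheel (array([344.5, 209.2,  29.3,  29.4]), array([ 0.6327, -0.142 ,  0.011 ]), np.float64(0.0654)) (array([208. , 228.2,  24.4,  31.8]), array([ 0.6326, -0.1424,  0.011 ]), np.float64(0.0692))
spacer (array([286.7, 297.1,  15.7,  16.4]), array([ 0.445 , -0.0098,  0.018 ]), np.float64(0.0356)) (array([268.9, 185.4,  12.5,  15.5]), array([ 0.4597, -0.0106,  0.018 ]), np.float64(0.0379))
collar (array([158.8, 297.3,  21.1,  22.3]), array([0.4506, 0.2668, 0.006 ]), np.float64(0.0507)) (array([379.9, 186.1,  12.2,  18.9]), array([0.4506, 0.266 , 0.006 ]), np.float64(0.0481))
pin [ 0.4588402  -0.22975371  0.082     ]
pin [ 0.46983933 -0.22299024  0.082     ]
[ 0.45851524 -0.22726222  0.012     ] [[0.51, -0.234], [0.464, -0.279], [0.406, -0.22], [0.454, -0.177]]
[ 0.46442974 -0.22686549  0.012     ] [[0.424, -0.23], [0.457, -0.177], [0.508, -0.221], [0.468, -0.28]]
purple/red [0.44050465 0.0581294  0.018     ] [ 0.45205234 -0.07705453  0.018     ] tin [0.64576757 0.34166494 0.05      ]
```

View pics/c1.png

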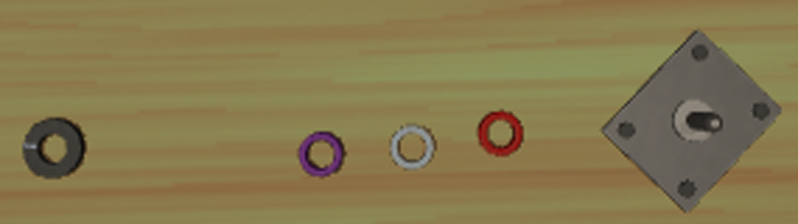

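The crop shows the silver spacer in the middle of the trio, the collar with its pale line on the left, and the axle diamond on the right. Setting out above the washer at about (0.629, 0.115), with the jaws turned along x.

Call:
apply_moves(
  rows=[
    [0.035, -0.03, -0.005, 0, 0, -5.3, 1],
    [0.035, -0.03, -0.005, 0, 0, -5.3, 1],
    [0.035, -0.03, -0.005, 0, 0, -5.3, 1],
    [0.035, -0.03, -0.005, 0, 0, -5.3, 1],
    [0.035, -0.03, -0.005, 0, 0, -5.3, 1],
  ],
)

```text
clock: 0.62
tool_pos: [0.307, 0.3932, 0.218]
eef_rot: [[-0.738, 0.675, 0.0], [0.675, 0.738, 0.0], [-0.0, 0.0, -1.0]]
ft_force: [0.3, 0.6, 0.4]
finger_gap: 1.003
```

Call:
apply_moves(
  rows=[
    [0.035, -0.03, -0.005, 0, 0, -5.3, 1],
    [0.035, -0.03, -0.005, 0, 0, -5.3, 1],
    [0.035, -0.03, -0.005, 0, 0, -5.3, 1],
    [0.035, -0.03, -0.005, 0, 0, -5.3, 1],
    [0.035, -0.03, -0.005, 0, 0, -5.3, 1],
  ],
)

```text
clock: 1.03
tool_pos: [0.4645, 0.2582, 0.1955]
eef_rot: [[-0.359, 0.933, 0.0], [0.933, 0.359, 0.0], [0.0, 0.0, -1.0]]
ft_force: [0.2, 1.3, -0.3]
finger_gap: 1.002
```

Call:
apply_moves(
  rows=[
    [0.035, -0.03, -0.01, 0, 0, -5.3, 1],
    [0.035, -0.03, -0.01, 0, 0, -5.3, 1],
    [0.035, -0.03, -0.01, 0, 0, -5.3, 1],
    [0.025, -0.024, -0.01, 0, 0, -5.3, 1],
    [0, 0, 0, 0, 0, 0, 1],
  ],
)

```text
clock: 1.45
tool_pos: [0.5838, 0.1521, 0.1571]
eef_rot: [[0.008, 1.0, -0.001], [1.0, -0.008, -0.001], [-0.001, -0.001, -1.0]]
ft_force: [0.2, -0.2, -0.3]
finger_gap: 0.999
```

Run:
```python
from h import *
o=get_obs(); print(o['clock'],o['tool_pos'],o['eef_rot'].round(4).tolist(),o['joint_pos'].round(1))
d=snap('wrist','w1.png'); print(d['fx'],d['cx'],d['cy'],d['eye'],np.round(d['attitude'],3).tolist())
```

```text
1.45 [0.58375709 0.15214557 0.15710148] [[0.0077, 1.0, -0.0009], [1.0, -0.0077, -0.001], [-0.001, -0.0009, -1.0]] [10.2 30.9 90.7 -0.1 58.4 10.7]
301.77819843225524 283.8350196065493 205.62959300593138 [0.58423563 0.22888459 0.30158274] [[1.0, -0.007, -0.004], [-0.008, -0.961, -0.277], [-0.002, 0.277, -0.961]]
```

View pics/w1.png

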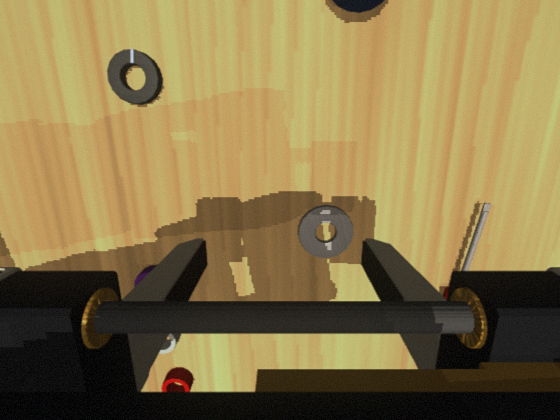

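Washer is at (326,231) in the wrist view between the fingers; the collar is upper left and the rest is clear.

Run:
```python
from h import *
d=snap('wrist'); o=get_obs(); print(o['clock'],o['tool_pos'])
im=d['img'].astype(int)
m=((im.max(2)-im.min(2))<50).astype(np.uint8); m[:195]=0; m[270:]=0; m[:,:285]=0; m[:,362:]=0
c,_=cv2.findContours(m,cv2.RETR_EXTERNAL,cv2.CHAIN_APPROX_NONE); c=max(c,key=cv2.contourArea)
e=cv2.fitEllipse(cv2.convexHull(c)); print(e, ray(d,*e[0],.008)); p=ray(d,*e[0],.008); print(p-o['tool_pos'], ray(d,133,77,.012))
```

```text
1.55 [0.58101328 0.15557055 0.15837284]
((326.4908142089844, 232.60931396484375), (53.124969482421875, 55.73207092285156), 74.61663818359375) [0.62552001 0.11670951 0.008     ]
[ 0.04450673 -0.03886104 -0.15037284] [0.446919   0.26697117 0.012     ]
```

Call:
apply_moves(
  rows=[
    [0.023, -0.02, -0.01, 0, 0, 0, 1],
    [0.023, -0.02, -0.01, 0, 0, 0.4, 1],
    [0, 0, -0.03, 0, 0, 0, 1],
    [0, 0, -0.03, 0, 0, 0, 1],
    [0, 0, -0.02, 0, 0, 0, 1],
  ],
)

```text
clock: 1.97
tool_pos: [0.6255, 0.1174, 0.0572]
eef_rot: [[-0.011, 1.0, -0.002], [1.0, 0.011, -0.0], [-0.0, -0.002, -1.0]]
ft_force: [-0.6, 0.7, 0.2]
finger_gap: 0.999
```

Call:
apply_moves(
  rows=[
    [0, 0, -0.01, 0, 0, 0, 1],
    [0, 0, 0, 0, 0, 0, 1],
  ],
)

```text
clock: 2.13
tool_pos: [0.6254, 0.1174, 0.0476]
eef_rot: [[-0.011, 1.0, -0.003], [1.0, 0.011, -0.0], [-0.0, -0.003, -1.0]]
ft_force: [0.4, -0.2, -0.7]
finger_gap: 0.999
```

Call:
apply_moves(
  rows=[
    [0.001, -0.002, -0.012, 0, 0, 0, 1],
    [0, 0, -0.0115, 0, 0, 0, 1],
    [0, 0, 0, 0, 0, 0, 1],
    [0, 0, 0, 0, 0, 0, 0.3],
    [0, 0, 0, 0, 0, 0, 0.3],
  ],
  grip_force=20,
)

```text
clock: 2.55
tool_pos: [0.6283, 0.1145, 0.0263]
eef_rot: [[-0.009, 1.0, 0.001], [1.0, 0.009, 0.0], [0.0, 0.001, -1.0]]
ft_force: [-0.4, 0.3, 0.4]
finger_gap: 0.901
```

Call:
apply_moves(
  rows=[
    [0, 0, 0, 0, 0, 0, 0],
    [0, 0, 0, 0, 0, 0, 0],
    [0, 0, 0, 0, 0, 0, 0],
    [0, 0, 0, 0, 0, 0, 0],
    [0, 0, 0, 0, 0, 0, 0],
  ],
)

```text
clock: 2.97
tool_pos: [0.628, 0.1144, 0.026]
eef_rot: [[-0.009, 1.0, 0.0], [1.0, 0.009, 0.0], [0.0, 0.0, -1.0]]
ft_force: [-0.1, 0.3, 3.4]
finger_gap: 0.618
```

Gap 57.5 mm matches the washer. Lifting it and carrying it towards the pin.

Call:
apply_moves(
  rows=[
    [0, 0, 0, 0, 0, 0, -1],
    [0, 0, 0, 0, 0, 0, -1],
    [0, 0, 0.03, 0, 0, 0, -1],
    [0, 0, 0.04, 0, 0, 0, -1],
    [0, 0, 0.04, 0, 0, 0, -1],
  ],
  grip_force=30,
)

```text
clock: 3.38
tool_pos: [0.6272, 0.1143, 0.136]
eef_rot: [[-0.009, 1.0, -0.002], [1.0, 0.009, -0.0], [-0.0, -0.002, -1.0]]
ft_force: [0.3, 0.3, -0.5]
finger_gap: 0.615
```

Call:
apply_moves(
  rows=[
    [-0.014, -0.03, 0.02, 0, 0, 0, -1],
    [-0.014, -0.03, 0, 0, 0, 0, -1],
    [-0.014, -0.03, 0, 0, 0, 0, -1],
    [-0.014, -0.03, 0, 0, 0, 0, -1],
    [-0.014, -0.03, 0, 0, 0, 0, -1],
  ],
)

```text
clock: 3.8
tool_pos: [0.557, -0.0368, 0.1557]
eef_rot: [[-0.009, 1.0, 0.0], [1.0, 0.009, -0.0], [-0.0, 0.0, -1.0]]
ft_force: [1.0, 0.4, -0.5]
finger_gap: 0.607
```

Call:
apply_moves(
  rows=[
    [-0.014, -0.03, 0, 0, 0, 0, -1],
    [-0.014, -0.03, 0, 0, 0, 0, -1],
    [-0.014, -0.03, 0, 0, 0, 0, -1],
    [-0.014, -0.025, 0, 0, 0, 0, -1],
    [0, 0, 0, 0, 0, 0, -1],
  ],
)

```text
clock: 4.22
tool_pos: [0.5, -0.1539, 0.1555]
eef_rot: [[-0.006, 1.0, -0.001], [1.0, 0.006, -0.001], [-0.001, -0.001, -1.0]]
ft_force: [0.1, 1.0, -1.1]
finger_gap: 0.607
```

Run:
```python
from h import *
d=snap('wrist','w2.png');o=get_obs(); print(o['clock'],o['tool_pos'],o['finger_gap'],o['eef_rot'].round(3).tolist())
print(proj(d,(.46,-.2275,.082)), proj(d,o['tool_pos']-[0,0,.02]))
```

```text
4.2667 [ 0.50099066 -0.15231882  0.15559094] 0.6091397062081206 [[-0.006, 1.0, -0.0], [1.0, 0.006, 0.0], [0.0, -0.0, -1.0]]
(np.float64(235.93446544522072), np.float64(306.32334411481435)) (np.float64(286.2641056603403), np.float64(250.5451728247038))
```

View pics/w2.png

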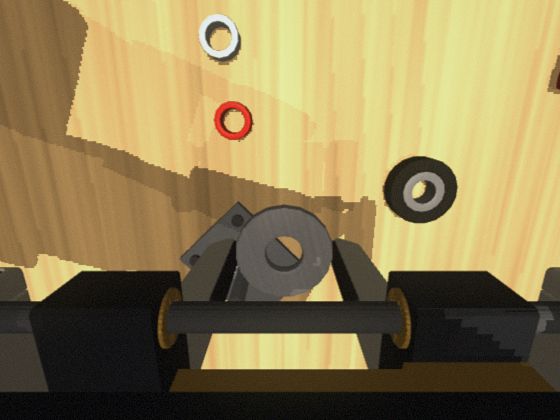

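The held washer is at (283,251) with its bore at (289,250). The axle plate shows below left, the wheel at (420,189), and nothing was knocked. Moving over the pin to look through the bore.

Call:
apply_moves(
  rows=[
    [-0.014, -0.025, 0, 0, 0, 0, -1],
    [-0.014, -0.025, 0, 0, 0, 0, -1],
    [-0.013, -0.025, 0, 0, 0, 0, -1],
    [0, 0, 0, 0, 0, 0, -1],
    [0, 0, 0, 0, 0, 0, -1],
  ],
)

```text
clock: 4.68
tool_pos: [0.461, -0.2258, 0.1556]
eef_rot: [[-0.007, 1.0, 0.0], [1.0, 0.007, 0.0], [0.0, 0.0, -1.0]]
ft_force: [0.4, 0.7, -1.7]
finger_gap: 0.615
```

Run:
```python
from h import *
d=snap('wrist');o=get_obs(); T=o['tool_pos'];print(o['clock'],T,o['finger_gap'],d['eye']-T)
im=d['img'];c=im[180:320,200:370,::-1]; cv2.imwrite('pics/w3.png',cv2.resize(c,None,fx=4,fy=4,interpolation=cv2.INTER_CUBIC))
print(proj(d,(.46,-.2275,.082)),proj(d,(.46,-.2275,.014)))
print('c', ray(d,283.5,251,T[2]-.018)-T)
```

```text
4.7333 [ 0.46127544 -0.22514512  0.15560989] 0.6117087445423612 [-0.00113511  0.07590806  0.14460039]
(np.float64(283.14827437368126), np.float64(225.14094194092786)) (np.float64(283.34738102340276), np.float64(201.74260290844325))
c [-0.00093348  0.00152911 -0.018     ]
```

View pics/w3.png

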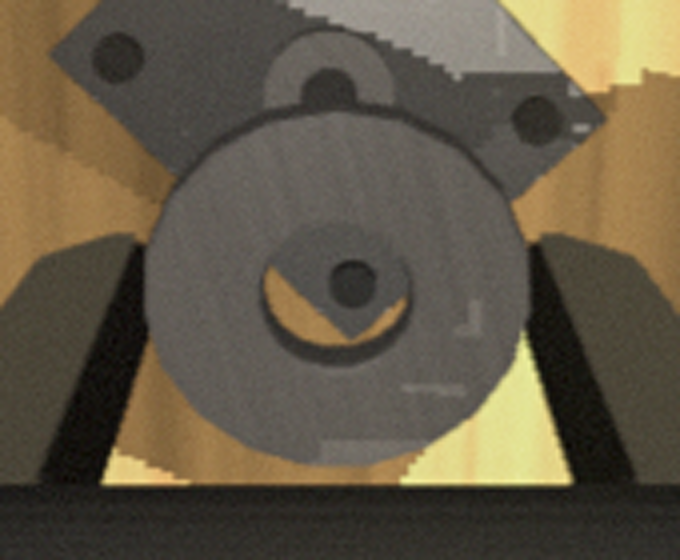

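The shoulder's centre is at px (282.5,203.5) and the held washer's at (284.4,251.3), so the predicted pin base agrees to about 1 mm.

Run:
```python
from h import *
d=snap('wrist');o=get_obs(); T=o['tool_pos']; print(T)
a=ray(d,282.5,203.5,.014); w=ray(d,284.4,251.3,T[2]-.018); print('axle',a,'washer',w,'go',a-w)
```

```text
[ 0.46142892 -0.22476133  0.15560973]
axle [ 0.45948931 -0.22861525  0.014     ] washer [ 0.46117926 -0.2231291   0.13760973] go [-0.00168994 -0.00548615 -0.12360973]
```

Call:
apply_moves(
  rows=[
    [-0.0015, -0.0045, -0.02, 0, 0, 0, -1],
    [0, 0, -0.015, 0, 0, 0, -1],
    [0, 0, -0.005, 0, 0, 0, -1],
    [0, 0, 0, 0, 0, 0, -1],
  ],
)

```text
clock: 5.12
tool_pos: [0.4594, -0.2289, 0.1147]
eef_rot: [[-0.01, 1.0, -0.002], [1.0, 0.01, 0.001], [0.001, -0.002, -1.0]]
ft_force: [-0.9, -0.6, -0.7]
finger_gap: 0.615
```

Call:
apply_moves(
  rows=[
    [0, 0, -0.01, 0, 0, 0, -1],
    [0, 0, -0.008, 0, 0, 0, -1],
    [0, 0, -0.006, 0, 0, 0, -1],
    [0, 0, 0, 0, 0, 0, -1],
  ],
)

```text
clock: 5.45
tool_pos: [0.459, -0.2297, 0.0906]
eef_rot: [[-0.009, 1.0, -0.001], [1.0, 0.009, 0.001], [0.001, -0.001, -1.0]]
ft_force: [-0.2, 0.0, -1.5]
finger_gap: 0.611
```

Call:
apply_moves(
  rows=[
    [0, 0, -0.014, 0, 0, 0, -1],
    [0, 0, -0.014, 0, 0, 0, -1],
    [0, 0, -0.01, 0, 0, 0, -1],
    [0, 0, -0.006, 0, 0, 0, -1],
    [0, 0, 0, 0, 0, 0, -1],
  ],
)

```text
clock: 5.87
tool_pos: [0.459, -0.2298, 0.0468]
eef_rot: [[-0.009, 1.0, -0.001], [1.0, 0.009, 0.001], [0.001, -0.001, -1.0]]
ft_force: [-0.4, -1.0, -0.8]
finger_gap: 0.615
```

Call:
apply_moves(
  rows=[
    [0, 0, -0.004, 0, 0, 0, -1],
    [0, 0, -0.002, 0, 0, 0, -1],
    [0, 0, 0, 0, 0, 0, -1],
  ],
)

```text
clock: 6.12
tool_pos: [0.4595, -0.2301, 0.0417]
eef_rot: [[-0.009, 1.0, 0.0], [1.0, 0.009, -0.0], [-0.0, 0.0, -1.0]]
ft_force: [-0.2, 0.4, -0.9]
finger_gap: 0.615
```

Call:
apply_moves(
  rows=[
    [0, 0, 0, 0, 0, 0, 0.7],
    [0, 0, 0, 0, 0, 0, 0.7],
    [0, 0, 0, 0, 0, 0, 0.7],
    [0, 0, 0, 0, 0, 0, 0.7],
    [0, 0, 0.02, 0, 0, 0, 0.7],
  ],
)

```text
clock: 6.53
tool_pos: [0.4581, -0.2293, 0.0596]
eef_rot: [[-0.009, 1.0, -0.004], [1.0, 0.009, 0.002], [0.002, -0.004, -1.0]]
ft_force: [-1.0, 0.2, -0.7]
finger_gap: 0.84
```

Call:
apply_moves(
  rows=[
    [0, 0, 0.04, 0, 0, 0, 1],
    [0, 0, 0.04, 0, 0, 0, 1],
    [0, 0, 0.01, 0, 0, 0, 1],
    [0.03, 0.015, 0.01, 0, 0, 0, 1],
    [0.03, 0.015, 0, 0, 0, 0, 1],
  ],
)

```text
clock: 6.95
tool_pos: [0.5205, -0.2006, 0.1643]
eef_rot: [[-0.007, 1.0, 0.003], [1.0, 0.007, -0.002], [-0.002, 0.003, -1.0]]
ft_force: [-0.4, -0.2, 0.2]
finger_gap: 0.998
```

Call:
apply_moves(
  rows=[
    [0.03, 0.015, 0, 0, 0, 0, 1],
    [0.03, 0.015, 0, 0, 0, 0, 1],
    [0.028, 0.015, 0, 0, 0, 0, 1],
    [0.025, 0.013, 0, 0, 0, 0, 1],
    [0, 0, 0, 0, 0, 0, 1],
  ],
)

```text
clock: 7.37
tool_pos: [0.6356, -0.1396, 0.1611]
eef_rot: [[-0.011, 1.0, 0.002], [1.0, 0.011, 0.0], [0.0, 0.002, -1.0]]
ft_force: [1.4, 0.6, 0.9]
finger_gap: 1.0
```

Run:
```python
from h import *
d=snap('wrist','w4.png');o=get_obs(); T=o['tool_pos'];print(o['clock'],T,o['finger_gap'],o['eef_rot'].round(3).tolist())
print(proj(d,(.6326,-.142,.022)))
im=d['img'].astype(int); m=(im.max(2)<50).astype(np.uint8)
```

```text
7.4167 [ 0.63371977 -0.14071092  0.16085523] 0.9989658967558926 [[-0.011, 1.0, -0.0], [1.0, 0.011, 0.0], [0.0, -0.0, -1.0]]
(np.float64(281.0193807970464), np.float64(203.11668913447784))
```

View pics/w4.png

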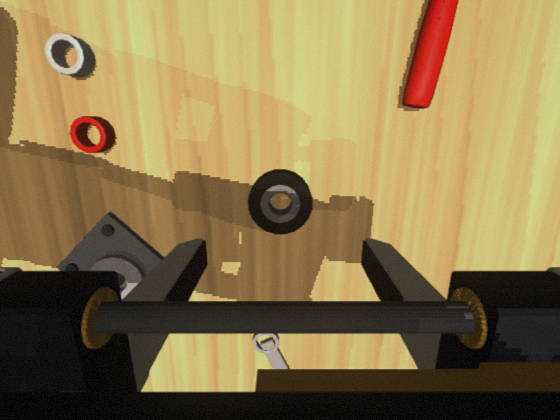

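Wheel at (280.5,202), against (281,203) predicted. The washer is seated on the axle at lower left. Going down on the wheel.

Call:
apply_moves(
  rows=[
    [-0.001, -0.0005, -0.035, 0, 0, 0, 1],
    [0, 0, -0.04, 0, 0, 0, 1],
    [0, 0, -0.035, 0, 0, 0, 1],
    [0, 0, -0.02, 0, 0, 0, 1],
    [0, 0, 0, 0, 0, 0, 1],
  ],
)

```text
clock: 7.83
tool_pos: [0.628, -0.1423, 0.027]
eef_rot: [[-0.008, 1.0, -0.008], [1.0, 0.008, 0.002], [0.002, -0.008, -1.0]]
ft_force: [0.2, -0.5, -0.2]
finger_gap: 0.999
```

Call:
apply_moves(
  rows=[
    [0, 0, -0.004, 0, 0, 0, 1],
    [0, 0, 0, 0, 0, 0, -1],
    [0, 0, 0, 0, 0, 0, -1],
    [0, 0, 0, 0, 0, 0, -1],
    [0, 0, 0, 0, 0, 0, -1],
  ],
  grip_force=25,
)

```text
clock: 8.25
tool_pos: [0.632, -0.1428, 0.029]
eef_rot: [[-0.009, 1.0, 0.002], [1.0, 0.009, -0.001], [-0.001, 0.002, -1.0]]
ft_force: [0.2, -0.0, 1.0]
finger_gap: 0.762
```

Call:
apply_moves(
  rows=[
    [0, 0, 0, 0, 0, 0, -1],
    [0, 0, 0, 0, 0, 0, -1],
    [0, 0, 0, 0, 0, 0, -1],
    [0, 0, 0, 0, 0, 0, -1],
  ],
)

```text
clock: 8.58
tool_pos: [0.6318, -0.1427, 0.0285]
eef_rot: [[-0.009, 1.0, 0.001], [1.0, 0.009, -0.0], [-0.0, 0.001, -1.0]]
ft_force: [-1.8, 0.2, 6.4]
finger_gap: 0.684
```

Call:
apply_moves(
  rows=[
    [0, 0, 0.03, 0, 0, 0, -1],
    [0, 0, 0.04, 0, 0, 0, -1],
    [0, 0, 0.04, 0, 0, 0, -1],
    [-0.015, -0.007, 0.015, 0, 0, 0, -1],
    [-0.03, -0.015, 0, 0, 0, 0, -1],
  ],
)

```text
clock: 9.0
tool_pos: [0.5895, -0.1643, 0.1571]
eef_rot: [[-0.011, 1.0, 0.008], [1.0, 0.011, -0.002], [-0.003, 0.008, -1.0]]
ft_force: [-0.7, -0.7, -3.0]
finger_gap: 0.683
```

Call:
apply_moves(
  rows=[
    [-0.03, -0.015, 0, 0, 0, 0, -1],
    [-0.03, -0.015, 0, 0, 0, 0, -1],
    [-0.03, -0.015, 0, 0, 0, 0, -1],
    [-0.025, -0.013, 0, 0, 0, 0, -1],
    [-0.0125, -0.006, 0, 0, 0, 0, -1],
  ],
)

```text
clock: 9.42
tool_pos: [0.4563, -0.2293, 0.1526]
eef_rot: [[-0.008, 1.0, -0.001], [1.0, 0.008, 0.0], [0.0, -0.001, -1.0]]
ft_force: [0.5, 0.3, -1.5]
finger_gap: 0.681
```

Call:
apply_moves(
  rows=[
    [0, 0, 0, 0, 0, 0, -1],
    [0, 0, 0, 0, 0, 0, -1],
  ],
)

```text
clock: 9.58
tool_pos: [0.4593, -0.2288, 0.1529]
eef_rot: [[-0.008, 1.0, 0.001], [1.0, 0.008, -0.0], [-0.0, 0.001, -1.0]]
ft_force: [1.1, 0.4, -1.3]
finger_gap: 0.684
```

Run:
```python
from h import *
d=snap('wrist');o=get_obs(); T=o['tool_pos'];print(o['clock'],T,o['finger_gap'],o['eef_rot'].round(3).tolist())
im=d['img'];c=im[150:310,190:380,::-1]; cv2.imwrite('pics/w5.png',cv2.resize(c,None,fx=3.6,fy=3.6,interpolation=cv2.INTER_CUBIC))
P=(.4593,-.2287)
for z in (.082,.022): print(z,(np.array(proj(d,(*P,z)))-[190,150])*3.6)
```

```text
9.6333 [ 0.4598117  -0.22847038  0.15288168] 0.6886548781286961 [[-0.009, 1.0, 0.001], [1.0, 0.009, -0.0], [-0.0, 0.001, -1.0]]
0.082 [339.94543545 266.93913788]
0.022 [339.56230818 190.4795302 ]
```

View pics/w5.png

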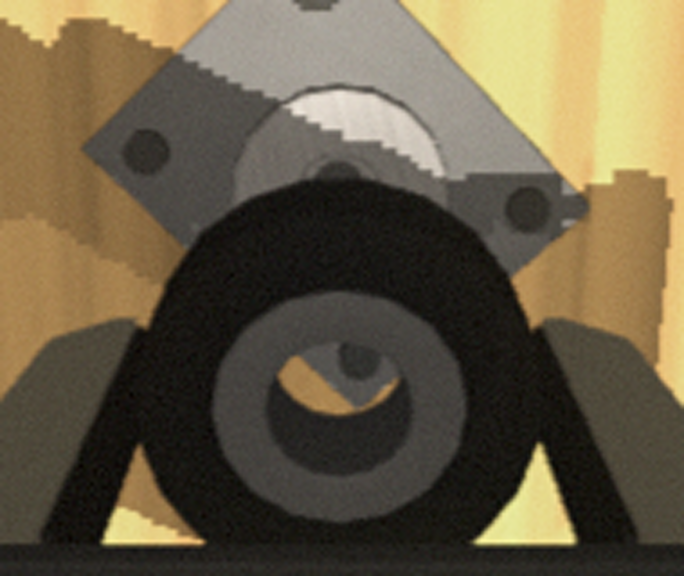

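The washer lies flat round the pin at about (340,187) in the crop, against (340,190) predicted. The wheel hub is at (340,406).

Run:
```python
from h import *
d=snap('wrist');o=get_obs(); T=o['tool_pos']; print(T)
w=ray(d,190+340/3.6,150+406/3.6,T[2]-.0065); print(w,np.array([.4593,-.2287])-w[:2])
```

```text
[ 0.45998403 -0.22825032  0.15277371]
[ 0.45973132 -0.22812941  0.14627371] [-0.00043132 -0.00057059]
```

Call:
apply_moves(
  rows=[
    [-0.0005, -0.0005, -0.025, 0, 0, 0, -1],
    [0, 0, -0.015, 0, 0, 0, -1],
    [0, 0, -0.01, 0, 0, 0, -1],
    [0, 0, -0.008, 0, 0, 0, -1],
    [0, 0, 0, 0, 0, 0, -1],
  ],
)

```text
clock: 10.1
tool_pos: [0.4585, -0.2285, 0.0934]
eef_rot: [[-0.01, 1.0, -0.002], [1.0, 0.01, 0.001], [0.001, -0.002, -1.0]]
ft_force: [-0.3, 0.9, -1.5]
finger_gap: 0.688
```

Call:
apply_moves(
  rows=[
    [0, 0, -0.014, 0, 0, 0, -1],
    [0, 0, -0.014, 0, 0, 0, -1],
    [0, 0, -0.01, 0, 0, 0, -1],
    [0, 0, -0.003, 0, 0, 0, -1],
    [0, 0, 0, 0, 0, 0, -1],
  ],
)

```text
clock: 10.52
tool_pos: [0.4585, -0.229, 0.0535]
eef_rot: [[-0.009, 1.0, -0.001], [1.0, 0.009, 0.0], [0.0, -0.001, -1.0]]
ft_force: [0.1, -0.4, -1.9]
finger_gap: 0.685
```

Call:
apply_moves(
  rows=[
    [0, 0, -0.002, 0, 0, 0, -1],
    [0, 0, 0, 0, 0, 0, -1],
    [0, 0, 0, 0, 0, 0, 1],
    [0, 0, 0, 0, 0, 0, 1],
    [0, 0, 0, 0, 0, 0, 1],
  ],
)

```text
clock: 10.93
tool_pos: [0.4587, -0.2292, 0.0521]
eef_rot: [[-0.009, 1.0, 0.001], [1.0, 0.009, -0.0], [-0.0, 0.001, -1.0]]
ft_force: [0.0, -1.0, 0.5]
finger_gap: 0.849
```

Call:
apply_moves(
  rows=[
    [0, 0, 0.01, 0, 0, 0, 1],
    [0, 0, 0.03, 0, 0, 0, 1],
    [0, 0, 0.04, 0, 0, 0, 1],
    [0, 0, 0.03, 0, 0, 0, 1],
    [0, 0.03, 0, 0, 0, 0, 1],
  ],
)

```text
clock: 11.35
tool_pos: [0.4613, -0.2029, 0.1683]
eef_rot: [[-0.006, 1.0, 0.01], [1.0, 0.006, -0.006], [-0.006, 0.009, -1.0]]
ft_force: [0.2, -0.0, 0.6]
finger_gap: 1.003
```

Call:
apply_moves(
  rows=[
    [-0.004, 0.038, 0, 0, 0, 0, 1],
    [-0.004, 0.038, 0, 0, 0, 0, 1],
    [-0.004, 0.038, 0, 0, 0, 0, 1],
    [0, 0.038, 0, 0, 0, 0, 1],
    [0, 0.037, 0, 0, 0, 0, 1],
  ],
)

```text
clock: 11.77
tool_pos: [0.446, -0.0084, 0.1627]
eef_rot: [[-0.009, 1.0, 0.001], [1.0, 0.009, -0.0], [-0.0, 0.001, -1.0]]
ft_force: [0.5, 0.2, 0.7]
finger_gap: 1.001
```

Call:
apply_moves(
  rows=[
    [0, 0, 0, 0, 0, 0, 1],
    [0, 0, 0, 0, 0, 0, 1],
  ],
)

```text
clock: 11.93
tool_pos: [0.4465, -0.0088, 0.1625]
eef_rot: [[-0.012, 1.0, 0.001], [1.0, 0.012, -0.0], [-0.0, 0.001, -1.0]]
ft_force: [-0.5, -0.1, -0.6]
finger_gap: 1.002
```

Run:
```python
from h import *
d=snap('wrist','w6.png');o=get_obs(); T=o['tool_pos'];print(o['clock'],T,o['finger_gap'],o['eef_rot'].round(3).tolist())
print(proj(d,(.447,-.01,.018)))
t=get_image('top')['img'][240:320,330:430,::-1]
im=np.hstack([d['img'][:,:,::-1],cv2.resize(t,(240,192),interpolation=cv2.INTER_CUBIC)[np.minimum(np.arange(420),191)]]); cv2.imwrite('pics/w6.png',im)
```

```text
11.9833 [ 0.44663467 -0.00990646  0.16239835] 1.0011434283872753 [[-0.011, 1.0, 0.001], [1.0, 0.011, -0.0], [-0.0, 0.001, -1.0]]
(np.float64(284.70066468034247), np.float64(200.48414630369751))
```

View pics/w6.png

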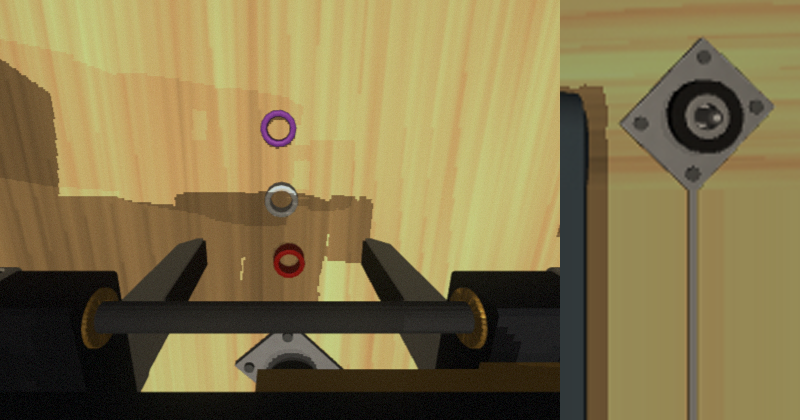

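Silver spacer at (281.5,199.5), between purple (278,128) and red (289,260). The top inset shows the wheel seated on the pin. Descending on the spacer.

Call:
apply_moves(
  rows=[
    [-0.002, 0.0005, -0.035, 0, 0, 0, 1],
    [0, 0, -0.04, 0, 0, 0, 1],
    [0, 0, -0.035, 0, 0, 0, 1],
    [0, 0, -0.02, 0, 0, 0, 1],
    [0, 0, 0, 0, 0, 0, 1],
  ],
)

```text
clock: 12.45
tool_pos: [0.4425, -0.0107, 0.0286]
eef_rot: [[-0.007, 1.0, -0.006], [1.0, 0.007, 0.001], [0.001, -0.006, -1.0]]
ft_force: [0.2, 0.9, -0.8]
finger_gap: 1.004
```

Call:
apply_moves(
  rows=[
    [0, 0, -0.004, 0, 0, 0, 0.5],
    [0, 0, 0, 0, 0, 0, 0],
    [0, 0, 0, 0, 0, 0, -0.3],
    [0, 0, 0, 0, 0, 0, -1],
    [0, 0, 0, 0, 0, 0, -1],
  ],
  grip_force=15,
)

```text
clock: 12.87
tool_pos: [0.445, -0.0097, 0.0287]
eef_rot: [[-0.009, 1.0, 0.002], [1.0, 0.009, -0.0], [-0.0, 0.002, -1.0]]
ft_force: [-0.1, 0.3, -0.3]
finger_gap: 0.691
```

Call:
apply_moves(
  rows=[
    [0, 0, 0, 0, 0, 0, -1],
    [0, 0, 0, 0, 0, 0, -1],
    [0, 0, 0, 0, 0, 0, -1],
    [0, 0, 0, 0, 0, 0, -1],
    [0, 0, 0, 0, 0, 0, -1],
  ],
)

```text
clock: 13.28
tool_pos: [0.4444, -0.0095, 0.0277]
eef_rot: [[-0.009, 1.0, -0.0], [1.0, 0.009, -0.0], [-0.0, -0.0, -1.0]]
ft_force: [-0.2, -0.3, 2.7]
finger_gap: 0.362
```

Call:
apply_moves(
  rows=[
    [0, 0, 0, 0, 0, 0, -1],
    [0, 0, 0, 0, 0, 0, -1],
    [0, 0, 0, 0, 0, 0, -1],
    [0, 0, 0, 0, 0, 0, -1],
  ],
)

```text
clock: 13.62
tool_pos: [0.4445, -0.0096, 0.0277]
eef_rot: [[-0.009, 1.0, -0.0], [1.0, 0.009, 0.0], [0.0, -0.0, -1.0]]
ft_force: [-0.5, 0.4, 1.6]
finger_gap: 0.364
```

Call:
apply_moves(
  rows=[
    [0, 0, 0.03, 0, 0, 0, -1],
    [0, 0, 0.04, 0, 0, 0, -1],
    [0, 0, 0.04, 0, 0, 0, -1],
    [0, -0.02, 0.015, 0, 0, 0, -1],
    [0.003, -0.038, 0, 0, 0, 0, -1],
  ],
)

```text
clock: 14.03
tool_pos: [0.4488, -0.0667, 0.1563]
eef_rot: [[-0.012, 1.0, 0.006], [1.0, 0.012, -0.001], [-0.001, 0.006, -1.0]]
ft_force: [2.5, -0.7, -0.7]
finger_gap: 0.365
```

Call:
apply_moves(
  rows=[
    [0.003, -0.038, 0, 0, 0, 0, -1],
    [0.003, -0.038, 0, 0, 0, 0, -1],
    [0.003, -0.038, 0, 0, 0, 0, -1],
    [0.0025, -0.03, 0, 0, 0, 0, -1],
    [0, -0.017, 0, 0, 0, 0, -1],
  ],
)

```text
clock: 14.45
tool_pos: [0.4589, -0.2317, 0.1526]
eef_rot: [[-0.007, 1.0, 0.0], [1.0, 0.007, -0.001], [-0.001, 0.0, -1.0]]
ft_force: [0.2, 0.3, -0.3]
finger_gap: 0.361
```

Call:
apply_moves(
  rows=[
    [0, 0, 0, 0, 0, 0, -1],
    [0, 0, 0, 0, 0, 0, -1],
  ],
)

```text
clock: 14.62
tool_pos: [0.4586, -0.2287, 0.1523]
eef_rot: [[-0.007, 1.0, -0.001], [1.0, 0.007, 0.001], [0.001, -0.001, -1.0]]
ft_force: [-0.5, 0.4, -1.3]
finger_gap: 0.359
```

Run:
```python
from h import *
d=snap('wrist');o=get_obs(); T=o['tool_pos'];print(o['clock'],T,o['finger_gap'],o['eef_rot'].round(3).tolist())
im=d['img'];c=im[150:310,190:380,::-1]; cv2.imwrite('pics/w7.png',cv2.resize(c,None,fx=3.6,fy=3.6,interpolation=cv2.INTER_CUBIC))
P=(.4593,-.2287)
for z in (T[2]-.0097,.082,.044): print(z,(np.array(proj(d,(*P,z)))-[190,150])*3.6)
```

```text
14.6667 [ 0.45860413 -0.22791717  0.15238046] 0.3587983458953513 [[-0.009, 1.0, -0.001], [1.0, 0.009, 0.001], [0.001, -0.001, -1.0]]
0.14268045839244103 [345.24829059 399.10089421]
0.082 [343.77269908 268.31773362]
0.044 [343.18039097 215.82087025]
```

View pics/w7.png

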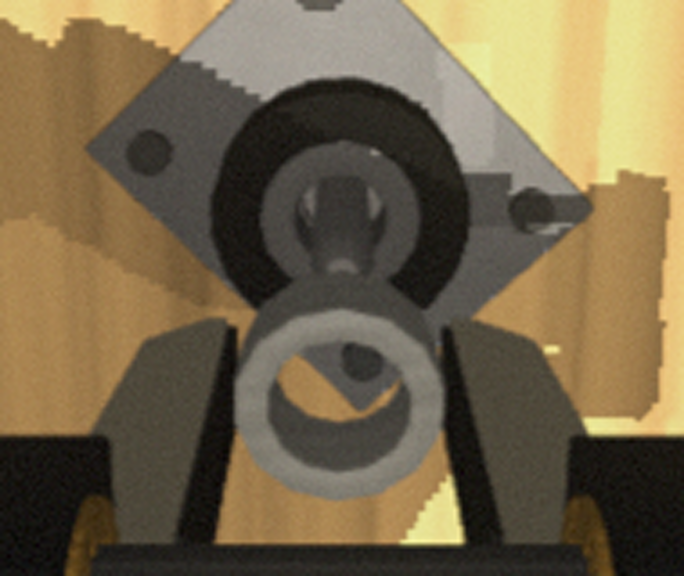

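Pin tip at (340,266) and spacer ring at (339,404) in the crop, so the alignment is within about 1 mm. Wheel flat. Lowering.

Call:
apply_moves(
  rows=[
    [0, 0.0005, -0.025, 0, 0, 0, -1],
    [0, 0, -0.015, 0, 0, 0, -1],
    [0, 0, -0.01, 0, 0, 0, -1],
    [0, 0, -0.008, 0, 0, 0, -1],
    [0, 0, 0, 0, 0, 0, -1],
  ],
)

```text
clock: 15.08
tool_pos: [0.4585, -0.2271, 0.0936]
eef_rot: [[-0.01, 1.0, -0.002], [1.0, 0.01, 0.001], [0.001, -0.002, -1.0]]
ft_force: [-0.7, -0.1, -0.8]
finger_gap: 0.362
```

Call:
apply_moves(
  rows=[
    [0, 0, -0.01, 0, 0, 0, -1],
    [0, 0, -0.007, 0, 0, 0, -1],
    [0, 0, -0.003, 0, 0, 0, -1],
    [0, 0, 0, 0, 0, 0, -1],
  ],
)

```text
clock: 15.42
tool_pos: [0.4587, -0.2279, 0.0741]
eef_rot: [[-0.009, 1.0, -0.001], [1.0, 0.009, 0.001], [0.001, -0.001, -1.0]]
ft_force: [-0.6, -0.6, -0.6]
finger_gap: 0.362
```

Call:
apply_moves(
  rows=[
    [0, 0, -0.002, 0, 0, 0, -1],
    [0, 0, 0, 0, 0, 0, -1],
    [0, 0, 0, 0, 0, 0, 1],
    [0, 0, 0, 0, 0, 0, 1],
    [0, 0, 0, 0, 0, 0, 1],
  ],
)

```text
clock: 15.83
tool_pos: [0.4591, -0.2282, 0.073]
eef_rot: [[-0.009, 1.0, 0.0], [1.0, 0.009, -0.0], [-0.0, 0.0, -1.0]]
ft_force: [0.4, -0.9, -0.2]
finger_gap: 0.53
```

Call:
apply_moves(
  rows=[
    [0, 0, 0, 0, 0, 0, 1],
    [0, 0, 0.02, 0, 0, 0, 1],
    [0, 0, 0.035, 0, 0, 0, 1],
    [0, 0, 0.03, 0, 0, 0, 1],
    [0, 0.02, 0, 0, 0, 0, 1],
  ],
)

```text
clock: 16.25
tool_pos: [0.4614, -0.211, 0.163]
eef_rot: [[-0.007, 1.0, 0.008], [1.0, 0.007, -0.005], [-0.005, 0.008, -1.0]]
ft_force: [1.7, 0.8, 1.2]
finger_gap: 0.886
```

Call:
apply_moves(
  rows=[
    [-0.002, 0.038, 0, 0, 0, 0, 1],
    [-0.002, 0.038, 0, 0, 0, 0, 1],
    [-0.002, 0.038, 0, 0, 0, 0, 1],
    [-0.002, 0.038, 0, 0, 0, 0, 1],
    [-0.002, 0.038, 0, 0, 0, 0, 1],
  ],
)

```text
clock: 16.67
tool_pos: [0.4486, -0.0165, 0.158]
eef_rot: [[-0.009, 1.0, 0.001], [1.0, 0.009, -0.0], [-0.0, 0.001, -1.0]]
ft_force: [0.3, -0.5, 0.1]
finger_gap: 1.004
```

Call:
apply_moves(
  rows=[
    [0, 0.038, 0, 0, 0, 0, 1],
    [0, 0.038, 0, 0, 0, 0, 1],
    [0, 0.038, 0, 0, 0, 0, 1],
    [0, 0.038, 0, 0, 0, 0, 1],
    [0, 0.038, 0, 0, 0, 0, 1],
  ],
)

```text
clock: 17.08
tool_pos: [0.4486, 0.1739, 0.158]
eef_rot: [[-0.009, 1.0, 0.001], [1.0, 0.009, 0.0], [0.0, 0.001, -1.0]]
ft_force: [0.9, 0.3, 0.6]
finger_gap: 0.999
```

Call:
apply_moves(
  rows=[
    [0, 0.038, 0, 0, 0, 0, 1],
    [0, 0.038, 0, 0, 0, 0, 1],
    [0, 0.019, 0, 0, 0, 0, 1],
    [0, 0, 0, 0, 0, 0, 1],
    [0, 0, 0, 0, 0, 0, 1],
  ],
)

```text
clock: 17.5
tool_pos: [0.4486, 0.2675, 0.1575]
eef_rot: [[-0.011, 1.0, -0.0], [1.0, 0.011, -0.0], [-0.0, -0.0, -1.0]]
ft_force: [0.6, 0.3, 0.1]
finger_gap: 1.001
```

Run:
```python
from h import *
d=snap('wrist');o=get_obs(); T=o['tool_pos'];print(o['clock'],T,o['finger_gap'],o['eef_rot'].round(3).tolist())
print(proj(d,(.4500,.267,.012)))
t=get_image('top')['img'][240:320,330:430,::-1]
im=np.hstack([d['img'][:,:,::-1],cv2.resize(t,(240,192),interpolation=cv2.INTER_CUBIC)[np.minimum(np.arange(420),191)]]); cv2.imwrite('pics/w8.png',im)
```

```text
17.55 [0.44872257 0.26667173 0.15756167] 0.999880603538873 [[-0.01, 1.0, -0.0], [1.0, 0.01, -0.0], [-0.0, -0.0, -1.0]]
(np.float64(285.75567946203796), np.float64(199.5478309621737))
```

View pics/w8.png

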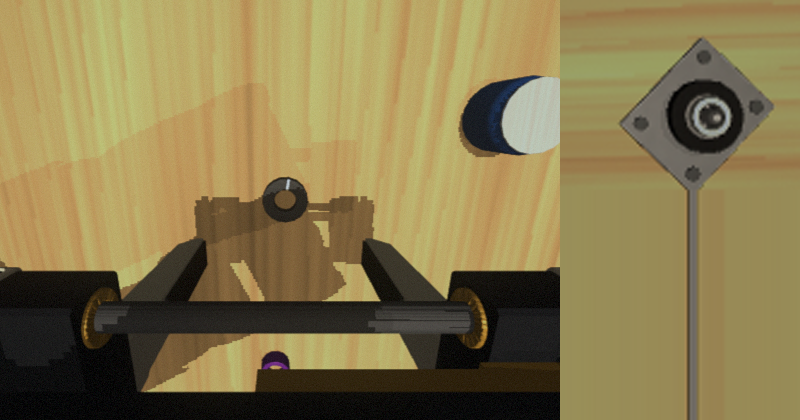

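Collar with its pale line at (285.5,199.5), as predicted. The inset shows the spacer round the pin on the wheel. Descending.

Call:
apply_moves(
  rows=[
    [0.001, 0, -0.035, 0, 0, 0, 1],
    [0, 0, -0.04, 0, 0, 0, 1],
    [0, 0, -0.035, 0, 0, 0, 1],
    [0, 0, -0.018, 0, 0, 0, 1],
    [0, 0, 0, 0, 0, 0, 1],
  ],
)

```text
clock: 18.02
tool_pos: [0.4481, 0.2648, 0.0264]
eef_rot: [[-0.007, 1.0, -0.006], [1.0, 0.007, -0.003], [-0.003, -0.006, -1.0]]
ft_force: [-0.4, 0.0, 0.3]
finger_gap: 1.002
```

Call:
apply_moves(
  rows=[
    [0, 0, -0.003, 0, 0, 0, 0.5],
    [0, 0, 0, 0, 0, 0, 0.2],
    [0, 0, 0, 0, 0, 0, 0],
    [0, 0, 0, 0, 0, 0, -1],
    [0, 0, 0, 0, 0, 0, -1],
  ],
  grip_force=20,
)

```text
clock: 18.43
tool_pos: [0.4505, 0.2671, 0.0278]
eef_rot: [[-0.009, 1.0, 0.002], [1.0, 0.009, 0.001], [0.001, 0.002, -1.0]]
ft_force: [-0.3, -0.1, -0.5]
finger_gap: 0.688
```

Call:
apply_moves(
  rows=[
    [0, 0, 0, 0, 0, 0, -1],
    [0, 0, 0, 0, 0, 0, -1],
    [0, 0, 0, 0, 0, 0, -1],
    [0, 0, 0, 0, 0, 0, -1],
    [0, 0, 0, 0, 0, 0, -1],
  ],
)

```text
clock: 18.85
tool_pos: [0.45, 0.267, 0.0269]
eef_rot: [[-0.009, 1.0, 0.0], [1.0, 0.009, 0.0], [0.0, 0.0, -1.0]]
ft_force: [-1.3, -0.5, 4.6]
finger_gap: 0.486
```

Call:
apply_moves(
  rows=[
    [0, 0, 0, 0, 0, 0, -1],
    [0, 0, 0, 0, 0, 0, -1],
    [0, 0, 0, 0, 0, 0, -1],
  ],
)

```text
clock: 19.1
tool_pos: [0.45, 0.267, 0.0269]
eef_rot: [[-0.009, 1.0, 0.0], [1.0, 0.009, 0.0], [0.0, 0.0, -1.0]]
ft_force: [-1.4, -0.8, 5.3]
finger_gap: 0.485
```

Call:
apply_moves(
  rows=[
    [0, 0, 0.03, 0, 0, 0, -1],
    [0, 0, 0.04, 0, 0, 0, -1],
    [0, 0, 0.04, 0, 0, 0, -1],
    [0, -0.02, 0.02, 0, 0, 0, -1],
    [0.003, -0.038, 0, 0, 0, 0, -1],
  ],
)

```text
clock: 19.52
tool_pos: [0.4547, 0.211, 0.161]
eef_rot: [[-0.012, 1.0, 0.007], [1.0, 0.012, 0.003], [0.003, 0.007, -1.0]]
ft_force: [0.5, -0.7, -1.2]
finger_gap: 0.484
```

Call:
apply_moves(
  rows=[
    [0.003, -0.038, 0, 0, 0, 0, -1],
    [0.003, -0.038, 0, 0, 0, 0, -1],
    [0, -0.038, 0, 0, 0, 0, -1],
    [0, -0.038, 0, 0, 0, 0, -1],
    [0, -0.038, 0, 0, 0, 0, -1],
  ],
)

```text
clock: 19.93
tool_pos: [0.4585, 0.0172, 0.1566]
eef_rot: [[-0.009, 1.0, -0.0], [1.0, 0.009, 0.0], [0.0, -0.0, -1.0]]
ft_force: [1.8, 0.2, -0.8]
finger_gap: 0.486
```

Call:
apply_moves(
  rows=[
    [0, -0.038, 0, 0, 0, 0, -1],
    [0, -0.038, 0, 0, 0, 0, -1],
    [0, -0.038, 0, 0, 0, 0, -1],
    [0, -0.038, 0, 0, 0, 0, -1],
    [0, -0.038, 0, 0, 0, 0, -1],
  ],
)

```text
clock: 20.35
tool_pos: [0.4584, -0.1729, 0.1565]
eef_rot: [[-0.009, 1.0, -0.0], [1.0, 0.009, 0.0], [0.0, -0.0, -1.0]]
ft_force: [1.1, 0.9, -1.0]
finger_gap: 0.489
```

Call:
apply_moves(
  rows=[
    [0, -0.038, 0, 0, 0, 0, -1],
    [0, -0.0195, 0, 0, 0, 0, -1],
    [0, 0, 0, 0, 0, 0, -1],
    [0, 0, 0, 0, 0, 0, -1],
  ],
)

```text
clock: 20.68
tool_pos: [0.4585, -0.2291, 0.1562]
eef_rot: [[-0.007, 1.0, -0.001], [1.0, 0.007, 0.001], [0.001, -0.001, -1.0]]
ft_force: [-0.1, 0.4, -0.4]
finger_gap: 0.487
```

Run:
```python
from h import *
d=snap('wrist');o=get_obs(); T=o['tool_pos'];print(o['clock'],T,o['finger_gap'],o['eef_rot'].round(3).tolist())
im=d['img'];c=im[150:310,190:380,::-1]; cv2.imwrite('pics/w9.png',cv2.resize(c,None,fx=3.6,fy=3.6,interpolation=cv2.INTER_CUBIC))
P=(.4593,-.2287)
for z in (T[2]-.0149,.082,.062): print(z,(np.array(proj(d,(*P,z)))-[190,150])*3.6)
```

```text
20.7333 [ 0.45860074 -0.22822126  0.15630288] 0.48729074060467936 [[-0.008, 1.0, -0.001], [1.0, 0.008, 0.001], [0.001, -0.001, -1.0]]
0.14140288327278147 [345.27137958 382.14764936]
0.082 [343.84316973 260.33187473]
0.062 [343.50877586 231.8105412 ]
```

View pics/w9.png

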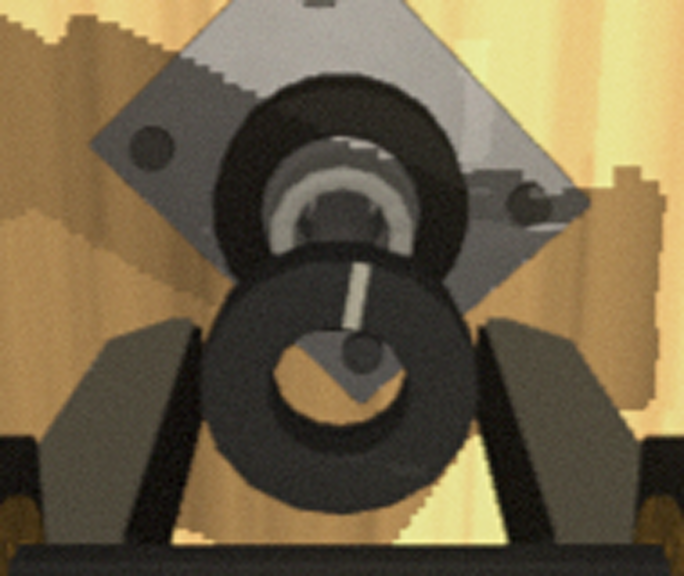

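Collar at (340,384), against (345,382) predicted, with the pin about 3 px left of its own prediction, so it is aligned. Spacer flat. Lowering.

Call:
apply_moves(
  rows=[
    [0, 0, -0.025, 0, 0, 0, -1],
    [0, 0, -0.015, 0, 0, 0, -1],
    [0, 0, -0.008, 0, 0, 0, -1],
    [0, 0, -0.006, 0, 0, 0, -1],
    [0, 0, 0, 0, 0, 0, -1],
  ],
)

```text
clock: 21.15
tool_pos: [0.4587, -0.2277, 0.102]
eef_rot: [[-0.01, 1.0, -0.001], [1.0, 0.01, 0.001], [0.001, -0.001, -1.0]]
ft_force: [-1.1, -0.5, -0.8]
finger_gap: 0.486
```

Call:
apply_moves(
  rows=[
    [0, 0, -0.006, 0, 0, 0, -1],
    [0, 0, -0.004, 0, 0, 0, -1],
    [0, 0, 0, 0, 0, 0, -1],
    [0, 0, 0, 0, 0, 0, -1],
  ],
)

```text
clock: 21.48
tool_pos: [0.459, -0.2286, 0.0928]
eef_rot: [[-0.009, 1.0, 0.0], [1.0, 0.009, -0.0], [-0.0, 0.0, -1.0]]
ft_force: [-0.1, 0.0, -0.1]
finger_gap: 0.487
```

Call:
apply_moves(
  rows=[
    [0, 0, -0.003, 0, 0, 0, -1],
    [0, 0, 0, 0, 0, 0, -1],
    [0, 0, 0, 0, 0, 0, -1],
  ],
)

```text
clock: 21.73
tool_pos: [0.4589, -0.2286, 0.0897]
eef_rot: [[-0.009, 1.0, -0.0], [1.0, 0.009, 0.0], [0.0, -0.0, -1.0]]
ft_force: [0.2, 0.2, -1.4]
finger_gap: 0.483
```

Call:
apply_moves(
  rows=[
    [0, 0, 0, 0, 0, 0, 1],
    [0, 0, 0, 0, 0, 0, 1],
    [0, 0, 0, 0, 0, 0, 1],
    [0, 0, 0, 0, 0, 0, 1],
    [0, 0, 0.015, 0, 0, 0, 1],
  ],
)

```text
clock: 22.15
tool_pos: [0.4579, -0.228, 0.103]
eef_rot: [[-0.009, 1.0, -0.003], [1.0, 0.009, 0.002], [0.002, -0.003, -1.0]]
ft_force: [-0.8, -0.5, -0.2]
finger_gap: 0.796
```

Call:
apply_moves(
  rows=[
    [0, 0, 0.03, 0, 0, 0, 1],
    [0, 0, 0.04, 0, 0, 0, 1],
    [0, 0.02, 0.03, 0, 0, 0, 1],
    [0, 0.04, 0, 0, 0, 0, 1],
    [0, 0.04, 0, 0, 0, 0, 1],
  ],
)

```text
clock: 22.57
tool_pos: [0.4595, -0.1283, 0.2065]
eef_rot: [[-0.007, 1.0, 0.004], [1.0, 0.007, -0.001], [-0.001, 0.004, -1.0]]
ft_force: [1.1, 0.4, -0.4]
finger_gap: 0.994
```

Call:
apply_moves(
  rows=[
    [-0.02, 0.04, 0, 0, 0, 0, 1],
    [-0.02, 0.04, 0, 0, 0, 0, 1],
    [-0.02, 0.04, 0, 0, 0, 0, 1],
    [0, 0, 0, 0, 0, 0, 1],
    [0, 0, 0, 0, 0, 0, 1],
  ],
)

```text
clock: 22.98
tool_pos: [0.4026, -0.0155, 0.205]
eef_rot: [[-0.012, 1.0, 0.001], [1.0, 0.012, -0.0], [-0.0, 0.001, -1.0]]
ft_force: [0.6, -0.6, 0.4]
finger_gap: 0.998
```

Run:
```python
from h import *
t=get_image('top');s=get_image('scene');o=get_obs();print(o['clock'],o['tool_pos'])
a=cv2.resize(s['img'][140:220,130:230,::-1],(400,320),interpolation=cv2.INTER_CUBIC)
b=cv2.resize(t['img'][245:325,340:440,::-1],(400,320),interpolation=cv2.INTER_CUBIC)
cv2.imwrite('pics/f.png',np.vstack([np.hstack([a,b]),cv2.resize(np.hstack([s['img'],t['img']])[:,:,::-1],(800,280),interpolation=cv2.INTER_AREA)]))
for z in (0.014,.022,.044,.062,.074,.082): print(z,(np.array(proj(s,(.4593,-.2287,z)))-[130,140])*4)
```

```text
23.0833 [ 0.40362879 -0.01717486  0.20499763]
0.014 [198.11487139 192.52164419]
0.022 [196.61482172 181.03289406]
0.044 [192.43313897 149.00574918]
0.062 [188.94871132 122.31882052]
0.074 [186.59347467 104.28026762]
0.082 [185.00871453  92.14272733]
```

View pics/f.png

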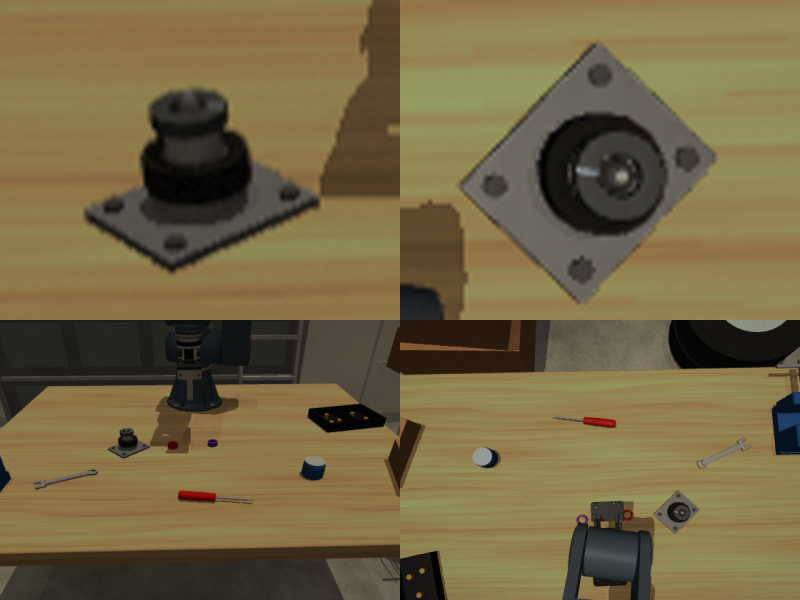

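The scene crop at (188,145) shows the stack flat and in order, with the pin tip standing out of the collar at (188,93). The bystanders and look-alikes are in place. Handing in.

```bash
python3 -c "
from station import *
print(close_job())"
```

```text
the job is handed in; nothing more can be done
None
```

The trolley wheel is rebuilt on the axle in the order asked: wide washer, wheel, silver spacer, then the dark collar. I handed it in at about 23 s of the 112 s allowed.

- **Stack:** In the last top and scene pictures the stack lies flat. The pin tip stands out of the collar at about the expected height. Nothing was touching the stack, as the arm had withdrawn.
- **Grips:** The jaw opening matched each part's diameter to within about 1.5 mm.
- **Forces:** The force readings I saw stayed below about 7 N, well under the limits. The force is only reported at the end of each move.
- **Bystanders:** The screwdriver, wrench, tin and the red and purple look-alikes look to be where they were. I judged this by eye and did not measure their positions again.
- **Disagreements:** The two fixed cameras differed by up to about 15 mm along x on the spacer, and by less on the washer and pin. I corrected these with the close wrist view before each grip and each fit. No check failed.

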